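# Lift the roasted tomato off the griddle with the tongs

## Robot

A 6-joint arm with a two-finger parallel gripper is mounted at the origin on a cart in front of the work surface, level with it; the furniture and walls round the work are solid. World frame = base frame: x ahead of the robot, y to its left, z up, the work surface at z = 0. Lengths are in mm, angles in rad, forces in N, time in s.
With the tool pointing down it reaches from about 350 to 975 mm from the base axis. Payload 7.1 kg.
Tool frame: the origin (TCP) lies midway between the tips of the shut fingers; the grasp point (between the pads) lies ctrl.grip_point_offset behind it (ctrl.grip_point_offset is the distance from the TCP to the grasp point, in mm); z points along the fingers, y is the line along which they close (so a half turn about z gives the same grasp; the last joint's range is limited). The gripper opens to 88 mm and grips with 3 to 60 N. Pads are 20 mm wide; open, the fingers measure 115 mm over their backs; the gripper's body (75 mm by 178 mm) begins 61 mm behind the grasp point.
Start: joints at [-1.184, 0.423, 1.63, -0, 1.089, -0.019], TCP at [246.737, -574.218, 222.675] pointing down, gripper open.
Joint ranges: [-3, 3], [-0.9, 2.11], [0.09, 2.58], [-1.31, 4.45], [0.11, 2.69], [-2.54, 2.54]. Speed limits (rad/s): [2.39, 2.39, 3.01, 3.14, 3.14, 3.14].

## Interface

Orientations are given as a rotation vector (axis times angle).
In Python, from workcell import ctrl, get_image, close_job, finder gives the robot as it stands.
- The arm moves only by the tool servo_tool, never from a script. Its argument "deltas" is a list of rows, each a list of 2 entries, a list of its own where there are three numbers: the shift along the tool's x, y, z in mm, then the turn, a rotation vector about the tool's x, y, z in rad. A call has 1 to 5 rows; each row is the pose to reach, as a shift and turn from the pose commanded when the call began, along the tool's axes at that moment; what a row does not reach only later rows make up. A row lasts 1/12 s, in which the tool goes at most 41.7 mm and 7.16 degrees, less where a joint would pass 70% of its speed; a pose out of reach is approached as far as the arm can. A call with a gripper value outside its range is refused whole. "grip" is the closure, from -1 (fully open) to 1 (shut), so that 0 is half open, set as the call begins (left out, the last holds). The fingers move at their own pace and stop on an object; the grip force is fixed at half the most. Time passes only in rows, so rows that repeat a pose let the fingers close. It gives the time, the measured TCP pose, the force, the opening and the grip force at its end, in the units of the state.
- ctrl.get_obs(): the state, without advancing time (a new reading comes with each control period).
- get_image(name): name is "scene" or "top" or "wrist"; returns a dict with "frame" (420x560x3 uint8, blue, green, red), "depth" (420x560 float32, mm along the optical axis (not along the pixel's ray), 0 where there is no reading), "K" (3x3 intrinsics, pixels), "pose" (4x4, takes a point from camera to world coordinates). Camera axes: x right, y down, z forward; pixel columns grow to the right and rows downward; lengths in mm; the calibration is good to about 2 mm. The wrist camera is an equidistant fisheye: a pixel r from the principal point sees the ray r / f radians off the axis. A picture is of the moment at which its call begins.
- close_job(): hands the job in; it is judged then, once.
Trained networks look in a picture, given as the dict that the camera call returned (one of the last four; its "shot" number tells which), for a name from the list of things; names that differ only in an ending like _2 or _b are one class to them, and where a whole thing is asked for, a point or a joint stands for the part that bears it (a point fixed in the world has none). Each returns a list of dicts, best first, with "score" (0 to 1); they miss things now and then, are a little off and sometimes report something else, mostly with a low value. They report only what shows in the picture. A call takes as long as a camera call.
- finder.search_frame(query, picture): "rect" ([centre column, centre row, width, height] as shares, 0 to 1, of the picture: columns of its width, rows of its height, round what is visible of it).
- finder.silhouettes(query, picture): "mask" (420x560 bool, what is visible of it) and "rect" ([centre column, centre row, width, height] as shares, 0 to 1, of the picture: columns of its width, rows of its height, round what is visible of it).
The state is a dict: "t": time; "qpos": joint angles; "qvel": joint speeds; "joint_torque": joint torques, N m; "ee_pos": TCP position; "orientation": TCP orientation; "ft_force": force on the tool from outside, world axes, zero at the start; "moment": the same for the moment, N m; "width": finger opening in mm; "grasp_force": force on a finger pad.
Only numpy, scipy, OpenCV 4.12 (cv2) and the standard library are available. Lean on these libraries where they do the work, as an engineer would, in place of code of your own. Each camera call takes 0.05 s, during which the arm holds its last target. There are 200 camera calls.

## Task

The tomato roasting on the griddle is done and too hot to touch: pick up the spring tongs from the chopping board, grip the tomato with the heads of the tongs and lift it off the griddle, touching it with nothing but the tongs and leaving the onion where it is. Carry it over the middle of the small pan and finish there still holding it in the squeezed tongs, clear above the pan's rim, with nothing touching the pan.

Things in the scene. Friction and masses are not known exactly. Their poses are not given: they have to be found in the camera images.
- tongs: stainless spring tongs lying flat on the board, 270 mm long with the hanging ring, 28 mm high, 0.12 kg: two strip arms with blue grip sleeves, a dished head at the end of each, a steel hinge hub at the other end. Origin: on the hinge axis, at the underside. x runs along the centre line from hinge to heads, y to the left arm, z up; both arms open and close alike in the x-y plane
- tongs_left (a joint): closing angle of the tongs' left arm, rad: 0 fully open, grows as they are squeezed, about 0.09 closed on the tomato, 0.21 fully shut; the right arm moves alike. A spring pushes the arms apart with 5 N at the sleeves when open, 7 N when closed on the tomato. Each mm that the sleeves close brings the heads 2 mm closer
- tongs_grip (a point): middle between the two blue sleeves, 105 mm from the hinge, 14 mm above the underside: the place to grip the tongs, across both sleeves. Sleeves: x 75 to 135 mm from the hinge, 28 mm high, together 60 mm wide over their outsides when open (54 mm at x 75, 66 mm at x 135), 41 mm and parallel when closed on the tomato
- tongs_heads (a point): middle between the two heads, 205 mm from the hinge, 14 mm above the underside: the place to bring to the tomato's widest part. Heads: x 184 to 228 mm from the hinge, 28 mm high; when open 77 mm free between their lips (86 mm between the dished faces) and 99 mm over the outsides
- tomato: red tomato standing upright on the griddle, 49 mm wide and 57 mm high with a thin stalk point on top, 0.06 to 0.13 kg, loose. Origin: centre of its underside. Widest 18 to 30 mm above the origin (34 mm wide at the foot, 37 mm at 42 mm height)
- onion: dark purple onion standing beside the tomato on the griddle, 54 mm wide, 57 mm high, loose; 100 to 130 mm from the tomato. Origin: centre of its underside
- tawa: flat black iron griddle on the far left burner, fixed: round plate 242 mm across, 15 mm thick; its flat top is 15 mm above the origin and 3 mm lower than the top of the board. The plate's centre lies 93 mm from the origin along the body's +y (roughly world -y); a steel loop handle runs off to the left, away from the work
- board: wooden chopping board lying across the grates of the two near burners as a worktop, fixed: 200 mm in x, 300 mm in y, 22 mm thick. Origin: centre of its underside, so its top is 22 mm above the origin
- pan: small steel milk pan without handle on the far right burner, fixed: round, 105 mm across the rim, 62 mm high, open at the top. Origin: centre of its underside, so its rim is 62 mm above the origin

How it is judged:
By the outcome, as a careful person would: the job done as asked, in the order asked, and still so for the second after the job is handed in, while the arm keeps its last pose, push and grip.
It also fails if it takes over 51 s, if anything falls off the work surface, if the arm or the gripper's body presses on something with over 40 N, if the wrist force passes 120 N, or if a joint passes its speed limit or range.

## Working session

There is one attempt and no reset: what is moved stays moved. The work goes in short steps, Python scripts to look and compute and a tool call to move; the robot and the scene stay as the last step left them, time stands still between calls to the robot, and variables do not carry over. Pictures are saved under pics/ and viewed, at most 10 in all, crops included, and the job is handed in when it is done.

Besides the shell and the picture viewer there is one more tool, called after "Request:" as a command line: name --argument value ..., lists and objects as JSON in quotes. servo_tool: Moves the arm, as the interface text tells. Its arguments: {"type":"object","properties":{"deltas":{"type":"array","items":{"type":"array"}},"grip":{"type":"number"}},"required":["deltas"]}

```bash
mkdir -p pics; cat > h.py <<'E'
import numpy as np, cv2
from workcell import ctrl, get_image, close_job, finder
from scipy.spatial.transform import Rotation as R
def cloud(im, mask=None):
    d=im["depth"]; m=d>0
    if mask is not None: m&=mask
    v,u=np.nonzero(m); K=im["K"]; z=d[v,u]
    p=np.c_[(u-K[0,2])/K[0,0]*z,(v-K[1,2])/K[1,1]*z,z]
    return p@im["pose"][:3,:3].T+im["pose"][:3,3]
E
python3 - <<'E'
from h import *
print({k:np.round(v,3) for k,v in ctrl.get_obs().items()}, ctrl.grip_point_offset)
ims={n:get_image(n) for n in("top","scene")}
cv2.imwrite("pics/a.png",ims["top"]["frame"]);cv2.imwrite("pics/b.png",ims["scene"]["frame"])
for n,im in ims.items():
    print(n,np.round(im["pose"],2).tolist())
    for q in("tongs","tomato","onion","tawa","board","pan"):
        r=finder.silhouettes(q,im)
        for x in r[:2]:
            p=cloud(im,x["mask"])
            print(n,q,round(x["score"],2),np.round(x["rect"],3),x["mask"].sum(),np.round(np.percentile(p,[2,50,98],axis=0)).tolist() if len(p) else None)
E
```

```text
{'t': np.float64(0.0), 'qpos': array([-1.184,  0.424,  1.631,  0.   ,  1.089, -0.019]), 'qvel': array([-0.001, -0.001,  0.002,  0.   ,  0.   , -0.001]), 'joint_torque': array([-1.0000e-03, -5.4464e+01, -2.7367e+01,  6.4000e-02,  2.3000e-02,
       -0.0000e+00]), 'ee_pos': array([ 246.566, -573.707,  221.885]), 'orientation': array([-3.076, -0.633,  0.   ]), 'ft_force': array([-0.635, -0.311,  1.458]), 'moment': array([-0.005,  0.03 , -0.014]), 'grasp_force': np.float64(0.0), 'width': np.float64(87.969)} 18.700000000000003
top [[0.02, -1.0, 0.08, 481.25], [-1.0, -0.02, -0.01, 23.32], [0.01, -0.08, -1.0, 1173.98], [0.0, 0.0, 0.0, 1.0]]
top tongs 0.73 [0.499 0.567 0.238 0.16 ] 613 [[460.0, -89.0, 48.0], [481.0, 27.0, 78.0], [569.0, 152.0, 84.0]]
top tomato 0.77 [0.349 0.379 0.038 0.052] 404 [[652.0, 179.0, 74.0], [670.0, 198.0, 90.0], [691.0, 220.0, 104.0]]
top onion 0.68 [0.449 0.389 0.048 0.064] 508 [[643.0, 63.0, 76.0], [665.0, 87.0, 90.0], [689.0, 109.0, 104.0]]
top onion 0.42 [0.496 0.567 0.24  0.163] 624 [[453.0, -106.0, 51.0], [478.0, 11.0, 78.0], [568.0, 152.0, 84.0]]
top tawa 0
[... 547 characters left out ...]
159.0, 81.0]]
scene tongs 0.71 [0.375 0.533 0.047 0.072] 491 [[641.0, 82.0, 51.0], [657.0, 103.0, 82.0], [686.0, 115.0, 101.0]]
scene tomato 0.56 [0.311 0.596 0.049 0.07 ] 575 [[649.0, 189.0, 51.0], [663.0, 214.0, 82.0], [690.0, 226.0, 100.0]]
scene onion 0.89 [0.377 0.537 0.049 0.07 ] 504 [[641.0, 77.0, 52.0], [657.0, 103.0, 83.0], [685.0, 115.0, 101.0]]
scene tawa 0.89 [0.259 0.655 0.335 0.282] 5633 [[599.0, 53.0, 37.0], [708.0, 174.0, 43.0], [819.0, 434.0, 73.0]]
scene board 0.63 [0.559 0.592 0.257 0.234] 7069 [[363.0, -126.0, 35.0], [433.0, 66.0, 50.0], [554.0, 161.0, 52.0]]
scene pan 0.7 [0.486 0.43  0.072 0.093] 1332 [[617.0, -225.0, 19.0], [661.0, -158.0, 72.0], [716.0, -125.0, 95.0]]
```

View pics/a.png

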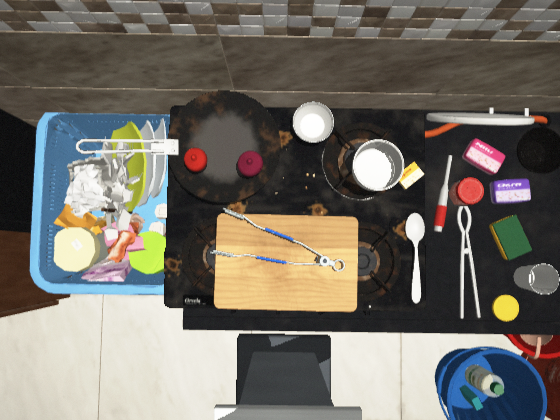

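View pics/b.png

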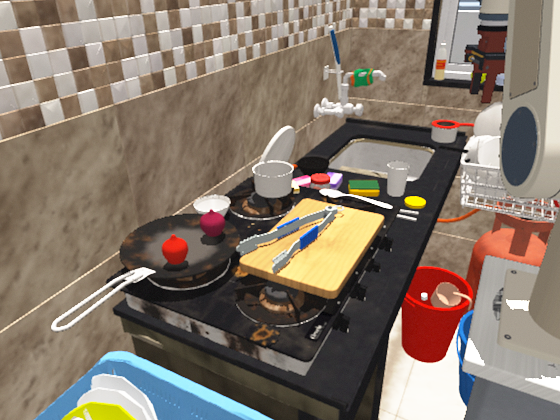

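The top view shows the tongs on the board: hinge near (325,261), heads at about (230,211) and (213,253), blue sleeves at (280,236) and (270,259). The tomato is at (195,159), the onion at (250,163) and the pan at (378,165). In the scene view the tomato is at (175,250), the onion at (212,223) and the pan at (273,178), which agrees with the finder. Next I'll fit the tongs' axis.

```bash
cat >> h.py <<'E'
def blue(im):
    h=cv2.cvtColor(im["frame"],cv2.COLOR_BGR2HSV)
    return (h[...,0]>100)&(h[...,0]<125)&(h[...,1]>120)&(h[...,2]>60)
def fit(P, x0):
    # P: xy points of tongs top; model: two arms as lines from hinge; open half-angle from sleeve geometry
    from scipy.optimize import least_squares
    def f(p):
        c,s=np.cos(p[2]),np.sin(p[2]); d=P-p[:2]
        X=d[:,0]*c+d[:,1]*s; Y=-d[:,0]*s+d[:,1]*c
        return np.abs(Y)-p[3]-p[4]*X
    return f
def circ(P):
    A=np.c_[2*P,np.ones(len(P))]; s=np.linalg.lstsq(A,(P**2).sum(1),rcond=None)[0]
    return s[:2],np.sqrt(s[2]+s[:2]@s[:2])
E
python3 - <<'E'
from h import *
for n in("top","scene"):
    im=get_image(n)
    p=cloud(im,blue(im)); p=p[(p[:,2]>55)&(p[:,2]<90)&(abs(p[:,0]-480)<110)&(abs(p[:,1])<160)]
    _,lab,c=cv2.kmeans(p[:,:2].astype(np.float32),2,None,(3,50,.1),5,cv2.KMEANS_PP_CENTERS)
    for k in(0,1):
        q=p[lab[:,0]==k]; q=q[q[:,2]>np.percentile(q[:,2],60)]if n=="scene" else q
        vx=cv2.fitLine(q[:,:2].astype(np.float32),cv2.DIST_HUBER,0,.01,.01).ravel()
        print(n,len(q),np.round(q.mean(0),1),"ang",np.round(np.degrees(np.arctan2(vx[1],vx[0]))%180,1), np.round(np.ptp(q,axis=0)))
    a=cloud(im); t=a[(a[:,2]>66)&(a[:,2]<90)&(abs(a[:,0]-480)<110)&(a[:,1]>-140)&(a[:,1]<160)]
    lo=t[t[:,1]<-65]; print("hub",len(lo),lo.mean(0).round(1),lo.min(0).round(),lo.max(0).round())
    hd=t[t[:,1]>125]; print("heads",len(hd),hd.mean(0).round(1),t.max(0).round(1),np.percentile(t[:,2],[50,95]))
    b=a[(abs(a[:,0]-420)<30)&(abs(a[:,1]-0)<80)]; print("board z",np.median(b[:,2]))
    g=a[(abs(a[:,0]-740)<40)&(abs(a[:,1]-150)<40)]; print("griddle z",np.median(g[:,2]))
    r=a[(np.hypot(a[:,0]-668,a[:,1]+178)<70)&(a[:,2]>88)&(a[:,2]<110)]; print("pan rim",circ(r[:,:2]),np.percentile(r[:,2],[50,95]))
    for q,c in(("tomato",(670,200)),("onion",(665,87))):
        s=a[(np.hypot(a[:,0]-c[0],a[:,1]-c[1])<38)&(a[:,2]>60)]; print(q,circ(s[(s[:,2]>63)&(s[:,2]<80)][:,:2]),s.max(0).round(),s.min(0).round(),s[s[:,2]>s[:,2].max()-5].mean(0).round())
E
```

```text
top 54 [468.5  38.5  79.5] ang 80.6 [10. 57. 27.]
top 63 [521.   23.9  77.7] ang 69.5 [24. 54. 25.]
hub 141 [465.5 -82.4  75.6] [ 449. -112.   66.] [479. -65.  86.]
heads 83 [506.5 139.   79. ] [575.2 158.4  87.5] [77.83661252 83.32692425]
board z 50.47251539561603
griddle z 38.270324265869704
pan rim (array([ 666.36509253, -176.77454799]), np.float64(50.400325936045014)) [94.71204827 98.28279976]
tomato (array([674.37903814, 200.74404515]), np.float64(23.57928210115383)) [699. 223. 108.] [651. 177.  72.] [674. 199. 105.]
onion (array([668.057806  ,  87.25026623]), np.float64(26.03544306488649)) [694. 111. 109.] [642.  61.  71.] [667.  86. 107.]
scene 20 [520.8  29.3  80.1] ang 69.1 [21. 49.  2.]
scene 85 [466.4  43.7  77.3] ang 80.6 [14. 62. 10.]
hub 50 [459.9 -82.9  72.8] [ 446. -107.   66.] [478. -65.  83.]
heads 183 [504.2 140.7  75.1] [574.7 159.8  84.1] [73.75034354 80.97840992]
board z 50.16200274705119
griddle z 38.214459588227186
pan rim (array([ 664.98034657, -174.07239405]), np.float64(50.16834256335629)) [92.45582628 95.9541922 ]
tomato (array([673.63397254, 201.81492859]), np.float64(23.860030576920238)) [694. 228. 106.] [647. 185.  60.] [671. 204. 104.]
onion (array([666.08009352,  89.81894823]), np.float64(25.22779766882949)) [689. 117. 106.] [639.  70.  60.] [666.  91. 103.]
```

```bash
cat >> h.py <<'E'
def go(x,y,z,tydeg):
    """deltas from measured pose to TCP at x,y,z, pointing down, tool y at angle tydeg"""
    o=ctrl.get_obs(); r=R.from_rotvec(o["orientation"]); a=np.radians(tydeg)
    ty=np.array([np.cos(a),np.sin(a),0]); tz=np.array([0,0,-1.]); tx=np.cross(ty,tz)
    T=R.from_matrix(np.c_[tx,ty,tz])
    print("t",round(o["t"],2),"pos",o["ee_pos"].round(1),"shift",r.inv().apply(np.array([x,y,z])-o["ee_pos"]).round(1).tolist(),"turn",(r.inv()*T).as_rotvec().round(3).tolist(),"w",round(o["width"],1),"gf",round(o["grasp_force"],1),"ft",o["ft_force"].round(1))
E
python3 -c "from h import *;go(494,33,200,-15.5)"
```

```text
t 0.8 pos [ 246.7 -574.2  222.7] shift [466.9, -460.3, 22.7] turn [-0.0, 0.0, -0.894] w 87.4 gf 0.0 ft [-0.1 -0.6  0. ]
```

Request:
servo_tool --deltas '[[[40,-20,0],[0,0,-0.05]],[[70,-50,0],[0,0,-0.1]],[[100,-80,0],[0,0,-0.15]],[[125,-110,0],[0,0,-0.2]],[[150,-140,0],[0,0,-0.25]]]' --grip -1

```text
t: 1.22
ee_pos: [329.7, -384.6, 222.7]
orientation: [2.973, 1.015, 0.0]
ft_force: [0.3, 0.4, 0.2]
width: 87.7
grasp_force: 0.0
```

```bash
python3 -c "from h import *;go(494,33,200,-15.5)"
```

```text
t 1.22 pos [ 329.7 -384.6  222.7] shift [385.4, -229.9, 22.7] turn [0.0, -0.0, -0.642] w 87.7 gf 0.0 ft [0.3 0.4 0.2]
```

Request:
servo_tool --deltas '[[[35,-20,4],[0,0,-0.06]],[[70,-41,8],[0,0,-0.12]],[[105,-62,12],[0,0,-0.19]],[[140,-83,16],[0,0,-0.25]],[[170,-101,20],[0,0,-0.32]]]'

```text
t: 1.63
ee_pos: [402.9, -200.5, 202.8]
orientation: [2.772, 1.477, 0.001]
ft_force: [1.6, 0.4, -0.3]
width: 87.6
grasp_force: 0.0
```

```bash
python3 -c "from h import *;go(494,33,200,-15.5)"
```

```text
t 1.63 pos [ 402.9 -200.5  202.8] shift [244.6, -54.7, 2.9] turn [0.001, -0.0, -0.321] w 87.6 gf 0.0 ft [ 1.6  0.4 -0.3]
```

Request:
servo_tool --deltas '[[[40,-9,2],[0,0,-0.06]],[[80,-18,3],[0,0,-0.12]],[[120,-27,3],[0,0,-0.19]],[[160,-36,3],[0,0,-0.26]],[[200,-45,3],[0,0,-0.321]]]'

```text
t: 2.05
ee_pos: [477.8, -9.7, 200.0]
orientation: [2.5, 1.901, 0.001]
ft_force: [0.5, -1.0, -0.2]
width: 87.8
grasp_force: 0.0
```

```bash
cat >> h.py <<'E'
def wray(im,u,v,z):
    """fisheye pixel(s) -> world xy on plane z"""
    K=im["K"]; f=K[0,0]; d=np.c_[u-K[0,2],v-K[1,2]].astype(float); r=np.hypot(*d.T); th=r/f
    ray=np.c_[d/np.maximum(r,1e-9)[:,None]*np.sin(th)[:,None],np.cos(th)]@im["pose"][:3,:3].T
    o=im["pose"][:3,3]; return (o+ray*((z-o[2])/ray[:,2])[:,None])[:,:2]
def sleeves(im,z=78):
    v,u=np.nonzero(blue(im)); P=wray(im,u,v,z); P=P[(abs(P[:,0]-494)<60)&(abs(P[:,1]-33)<60)]
    _,lab,c=cv2.kmeans(P.astype(np.float32),2,None,(3,50,.1),5,cv2.KMEANS_PP_CENTERS); L=[]
    for k in(0,1):
        q=P[lab[:,0]==k].astype(np.float32); (c,wh,_)=cv2.minAreaRect(q)
        l=cv2.fitLine(q,cv2.DIST_HUBER,0,.01,.01).ravel(); L.append(q.mean(0)); print("sleeve",len(q),np.round(c,1),np.round(wh,1),L[-1].round(1),np.degrees(np.arctan2(l[1],l[0]))%180)
    d=L[1]-L[0]; print("mid",(L[0]+L[1])/2,"perp",np.degrees(np.arctan2(d[1],d[0])))
E
python3 - <<'E'
from h import *
go(494,33,200,-15.5)
im=get_image("wrist"); cv2.imwrite("pics/w1.png",im["frame"]); print(im["K"].tolist(),im["pose"].round(2).tolist()); sleeves(im)
E
```

```text
t 2.05 pos [477.8  -9.7 200. ] shift [45.5, 4.2, -0.0] turn [0.001, -0.0, 0.0] w 87.8 gf 0.0 ft [ 0.5 -1.  -0.2]
[[325.19226210127806, 0.0, 277.70467631657476], [0.0, 325.19226210127806, 215.34158004291476], [0.0, 0.0, 1.0]] [[0.96, -0.26, -0.08, 498.88], [-0.27, -0.92, -0.28, 68.14], [0.0, 0.29, -0.96, 362.46], [0.0, 0.0, 0.0, 1.0]]
sleeve 289 [469.9  43.7] [55.8  4.2] [470.1  44.4] 80.74871
sleeve 301 [523.   29.1] [55.7  4.7] [523.2  29.7] 69.792786
mid [496.63232  37.04482] perp -15.413931
```

View pics/w1.png

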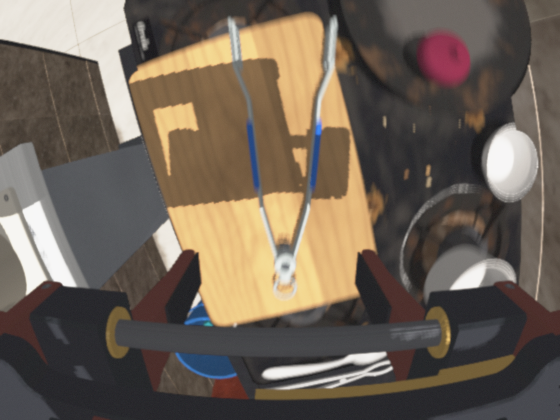

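The wrist view shows the sleeves at (253,155) and (316,155), the hub at (284,265), and the open fingers straddling the line. That puts the grip point at about (496,36).

Request:
servo_tool --deltas '[[[25,3,20],[0,0,0]],[[49,5,45],[0,0,0]],[[49,5,80],[0,0,0]],[[49,5,110],[0,0,0]],[[49,5,120],[0,0,0]]]'

```text
t: 2.52
ee_pos: [493.0, 34.4, 76.4]
orientation: [-2.501, -1.897, 0.007]
ft_force: [-0.4, -0.8, 0.6]
width: 87.7
grasp_force: 0.0
```

Request:
servo_tool --deltas '[[[0,0,8],[0,0,0]],[[0,0,16],[0,0,0]],[[0,0,21],[0,0,0]],[[0,0,25],[0,0,0]],[[0,0,25],[0,0,0]]]'

```text
t: 2.93
ee_pos: [495.7, 33.8, 54.9]
orientation: [2.504, 1.896, 0.001]
ft_force: [-0.3, 0.2, -0.1]
width: 87.7
grasp_force: 0.0
```

```bash
python3 - <<'E'
from h import *
go(496,36,55,-15.5)
im=get_image("wrist"); cv2.imwrite("pics/w2.png",im["frame"]); sleeves(im)
E
```

```text
t 2.93 pos [495.7  33.8  54.9] shift [2.2, -0.3, -0.1] turn [0.001, -0.0, -0.004] w 87.7 gf 0.0 ft [-0.3  0.2 -0.1]
sleeve 897 [523.5  29.9] [54.3  5.2] [524.1  32. ] 69.28831
sleeve 881 [469.6  45.2] [53.3  4.9] [470.  47.] 80.63332
mid [497.05597   39.512222] perp 164.4608
```

View pics/w2.png

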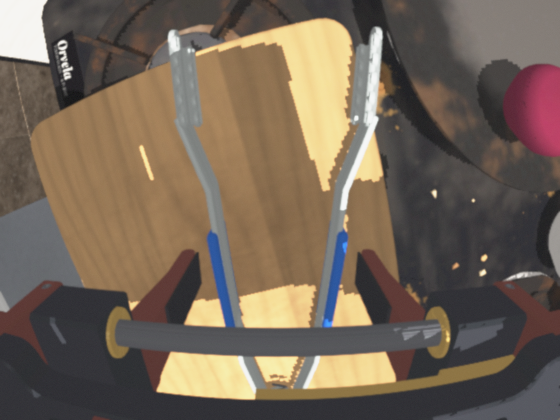

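Both fingers straddle the sleeves: sleeves at (222,280) and (335,280), fingers at (170,300) and (380,300). Closing lightly.

Request:
servo_tool --deltas '[[[2,0,0],[0,0,0]],[[2,0,0],[0,0,0]],[[2,0,0],[0,0,0]],[[2,0,0],[0,0,0]],[[2,0,0],[0,0,0]]]' --grip -0.28

```text
t: 3.4
ee_pos: [496.1, 36.0, 54.9]
orientation: [2.504, 1.897, 0.001]
ft_force: [-0.1, 0.7, 1.3]
width: 58.5
grasp_force: 5.3
```

Request:
servo_tool --deltas '[[[0,0,0],[0,0,0]],[[0,0,0],[0,0,0]],[[0,0,0],[0,0,0]],[[0,0,0],[0,0,0]],[[0,0,0],[0,0,0]]]'

```text
t: 3.82
ee_pos: [496.2, 36.0, 54.9]
orientation: [2.504, 1.897, 0.001]
ft_force: [-0.4, 1.5, 4.4]
width: 56.4
grasp_force: 6.2
```

Request:
servo_tool --deltas '[[[0,0,-4],[0,0,0]],[[0,0,-10],[0,0,0]],[[0,0,-20],[0,0,0]],[[0,0,-32],[0,0,0]],[[0,0,-45],[0,0,0]]]'

```text
t: 4.23
ee_pos: [495.4, 35.8, 100.4]
orientation: [-2.504, -1.897, 0.001]
ft_force: [-0.7, -0.2, -1.2]
width: 56.3
grasp_force: 4.9
```

Request:
servo_tool --deltas '[[[0,0,-12],[0,0,0]],[[0,0,-24],[0,0,0]],[[0,0,-35],[0,0,0]],[[0,0,-45],[0,0,0]],[[0,0,-50],[0,0,0]]]'

```text
t: 4.65
ee_pos: [496.4, 35.9, 151.3]
orientation: [2.503, 1.897, 0.002]
ft_force: [-0.6, -0.3, -1.4]
width: 56.2
grasp_force: 4.9
```

```bash
python3 - <<'E'
from h import *
go(570,200,150,-90)
im=get_image("wrist"); cv2.imwrite("pics/w3.png",im["frame"])
E
```

```text
t 4.65 pos [496.4  35.9 151.3] shift [177.9, 26.5, 1.5] turn [0.001, -0.002, 1.297] w 56.2 gf 4.9 ft [-0.6 -0.3 -1.4]
```

View pics/w3.png

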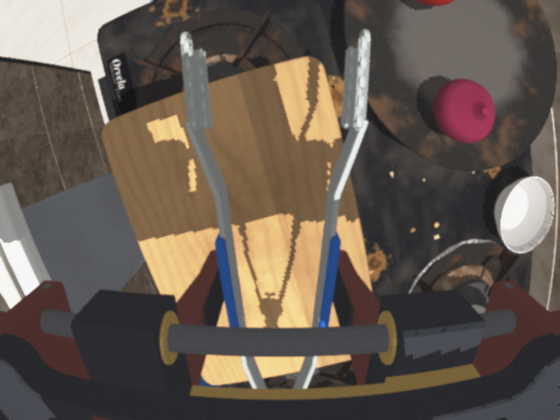

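The tongs are held level in the fingers. The heads show at (195,85) and (355,85), the onion at (465,110) and the tomato at the top edge. I'll check the griddle handle near the tomato while swinging over.

Request:
servo_tool --deltas '[[[10,2,0],[0,0,0.06]],[[20,4,0],[0,0,0.14]],[[30,6,0],[0,0,0.23]],[[40,8,0],[0,0,0.33]],[[50,9,0],[0,0,0.43]]]'

```text
t: 5.12
ee_pos: [518.0, 81.9, 149.3]
orientation: [-2.854, -1.312, 0.001]
ft_force: [0.5, -1.2, -1.2]
width: 56.2
grasp_force: 4.9
```

Request:
servo_tool --deltas '[[[10,0,0],[0,0,0.1]],[[20,0,0],[0,0,0.2]],[[30,0,0],[0,0,0.3]],[[40,0,0],[0,0,0.38]],[[48,0,0],[0,0,0.44]]]'

```text
t: 5.53
ee_pos: [549.2, 118.7, 149.2]
orientation: [-3.072, -0.659, 0.001]
ft_force: [-0.2, 0.4, -0.4]
width: 56.3
grasp_force: 4.9
```

```bash
python3 - <<'E'
from h import *
go(570,200,150,-90)
for n in("scene","top"):
    a=cloud(get_image(n)); s=a[(a[:,0]>640)&(a[:,0]<800)&(a[:,1]>228)&(a[:,1]<330)&(a[:,2]>52)&(a[:,2]<120)]
    for y in range(228,330,12):
        q=s[(s[:,1]>=y)&(s[:,1]<y+12)]
        if len(q)>2: print(n,y,len(q),q.min(0).round(),q.max(0).round())
E
```

```text
t 5.53 pos [549.2 118.7 149.2] shift [52.3, -65.6, -0.9] turn [-0.0, 0.001, 0.423] w 56.3 gf 4.9 ft [-0.2  0.4 -0.4]
scene 264 31 [687. 265.  52.] [717. 276.  58.]
scene 276 62 [686. 276.  52.] [715. 288.  62.]
scene 288 70 [684. 288.  55.] [715. 300.  64.]
scene 300 48 [688. 300.  57.] [716. 312.  67.]
scene 312 46 [688. 312.  60.] [715. 324.  69.]
scene 324 26 [688. 324.  63.] [716. 330.  69.]
top 240 4 [645. 246.  52.] [766. 252.  54.]
top 252 26 [686. 254.  52.] [720. 263.  56.]
top 264 54 [689. 264.  52.] [720. 276.  61.]
top 276 85 [688. 276.  52.] [720. 288.  66.]
top 288 81 [688. 288.  53.] [721. 299.  68.]
top 300 38 [691. 300.  61.] [718. 312.  69.]
top 312 34 [690. 312.  64.] [717. 324.  74.]
top 324 18 [690. 324.  62.] [717. 330.  72.]
```

Request:
servo_tool --deltas '[[[10,-9,0],[0,0,0.04]],[[20,-19,0],[0,0,0.08]],[[30,-29,0],[0,0,0.13]],[[40,-39,0],[0,0,0.18]],[[47,-46,0],[0,0,0.21]]]'

```text
t: 6.05
ee_pos: [572.6, 180.0, 149.2]
orientation: [3.123, 0.34, -0.001]
ft_force: [-0.3, 0.4, -1.7]
width: 56.1
grasp_force: 4.9
```

Request:
servo_tool --deltas '[[[0,0,4],[0,0,0]],[[0,0,9],[0,0,0]],[[0,0,14],[0,0,0]],[[0,0,14],[0,0,0]],[[0,0,14],[0,0,0]]]'

```text
t: 6.47
ee_pos: [572.2, 178.7, 134.9]
orientation: [3.123, 0.34, -0.003]
ft_force: [-0.3, 0.3, -0.2]
width: 56.4
grasp_force: 4.9
```

```bash
python3 - <<'E'
from h import *
go(574,180,135,-78)
im=get_image("wrist"); cv2.imwrite("pics/w4.png",im["frame"])
for q in("tomato","tongs"):
    for r in finder.silhouettes(q,im)[:1]: print(q,r["score"],np.array(r["rect"])*[560,420,560,420])
h=cv2.cvtColor(im["frame"],cv2.COLOR_BGR2HSV); m=((h[...,0]<6)|(h[...,0]>174))&(h[...,1]>150)&(h[...,2]>80); m[260:]=0
v,u=np.nonzero(m); print("red px",len(u),u.min(),u.max(),v.min(),v.max())
P=wray(im,u,v,74); print("tomato@74",P.min(0),P.max(0),cv2.minEnclosingCircle(P.astype(np.float32)))
E
```

```text
t 6.47 pos [572.2 178.7 134.9] shift [2.1, -0.9, -0.1] turn [0.0, 0.002, 0.007] w 56.4 gf 4.9 ft [-0.3  0.3 -0.2]
tomato 0.64 [276.08   85.092  72.016  70.602]
tongs 0.68 [276.416 210.42  190.176 360.78 ]
red px 3904 242 311 49 118
tomato@74 [649.93986473 179.48400933] [699.42512385 226.37645111] ((674.6802978515625, 202.77633666992188), 24.746437072753906)
```

View pics/w4.png

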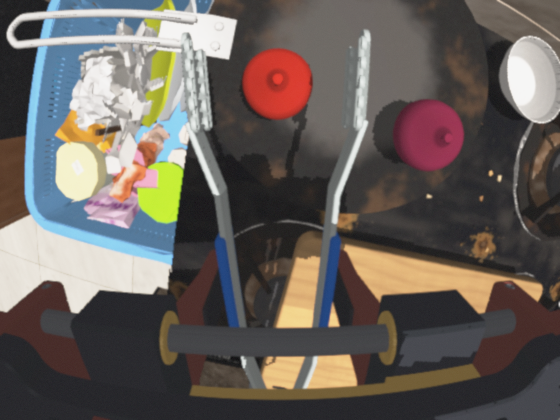

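The tomato (277,84) lies between the heads (199,82) and (356,80). Next I'll compute the head midpoint in the world frame and the remaining shift.

```bash
python3 - <<'E'
from h import *
im=get_image("wrist"); o=ctrl.get_obs(); r=R.from_rotvec(o["orientation"])
u=np.array([183,211,368,357,190,366]);v=np.array([35,128,33,124,38,36])
for z in (o["ee_pos"][2]+23,):
    P=wray(im,u,v,z); print(P.round(1).tolist())
    q=r.inv().apply(np.c_[P-o["ee_pos"][:2],np.zeros(len(P))]).round(1)[:,:2]; print("tool",q.tolist())
print("tomato tool",r.inv().apply(np.array([674,202.3,0])-o["ee_pos"]*[1,1,0]).round(1))
E
```

```text
[[680.7, 245.7], [641.9, 224.5], [698.7, 167.7], [657.3, 163.6], [679.7, 242.2], [697.0, 168.3]]
tool [[119.4, -41.7], [77.0, -29.3], [120.2, 38.4], [79.0, 33.5], [117.7, -38.5], [118.7, 37.4]]
tomato tool [103.6  -0.7   0. ]
```

Request:
servo_tool --deltas '[[[4,0,3],[0,0,0]],[[4,0,9],[0,0,0]],[[4,0,16],[0,0,0]],[[4,0,23],[0,0,0]],[[4,0,30],[0,0,0]]]'

```text
t: 7.08
ee_pos: [576.4, 180.3, 104.6]
orientation: [3.123, 0.34, -0.001]
ft_force: [0.2, 0.3, -1.0]
width: 56.5
grasp_force: 4.9
```

Request:
servo_tool --deltas '[[[0,0,8],[0,0,0]],[[0,0,16],[0,0,0]],[[0,0,25],[0,0,0]],[[0,0,34],[0,0,0]],[[0,0,43],[0,0,0]]]'

```text
t: 7.5
ee_pos: [576.7, 180.4, 61.6]
orientation: [3.123, 0.34, -0.0]
ft_force: [0.1, -0.4, -1.3]
width: 56.3
grasp_force: 4.9
```

```bash
python3 - <<'E'
from h import *
im=get_image("wrist"); cv2.imwrite("pics/w5.png",im["frame"][:300]); go(576,180,62,-78)
h=cv2.cvtColor(im["frame"],cv2.COLOR_BGR2HSV); m=((h[...,0]<6)|(h[...,0]>174))&(h[...,1]>150)&(h[...,2]>80); m[260:]=0
v,u=np.nonzero(m); P=wray(im,u,v,74); print("tomato@74",P.min(0),P.max(0),cv2.minEnclosingCircle(P.astype(np.float32)))
E
```

```text
t 7.55 pos [575.6 180.1  60. ] shift [0.4, 0.2, -2.0] turn [0.0, 0.003, 0.007] w 56.4 gf 4.9 ft [-0.3 -0.4 -2.2]
tomato@74 [649.89446827 178.57759045] [699.73956544 226.48415931] ((674.8203735351562, 202.49423217773438), 24.939298629760742)
```

View pics/w5.png

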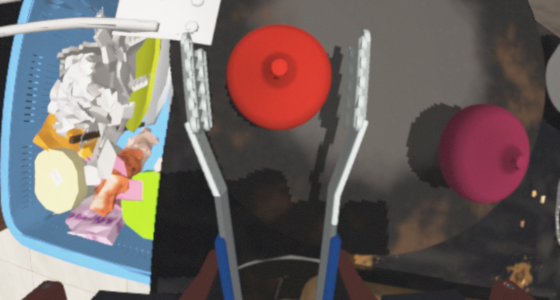

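The tomato (279,77) is centred between the heads (199,82) and (356,80) at the right height, so I'm squeezing.

Request:
servo_tool --deltas '[[[0,0,0],[0,0,0]],[[0,0,0],[0,0,0]],[[0,0,0],[0,0,0]],[[0,0,0],[0,0,0]],[[0,0,0],[0,0,0]]]' --grip 0.0

```text
t: 7.97
ee_pos: [577.1, 180.5, 63.2]
orientation: [-3.123, -0.34, -0.001]
ft_force: [-0.8, 0.3, -1.4]
width: 43.8
grasp_force: 6.1
```

Request:
servo_tool --deltas '[[[0,0,0],[0,0,0]],[[0,0,0],[0,0,0]],[[0,0,0],[0,0,0]],[[0,0,0],[0,0,0]],[[0,0,0],[0,0,0]]]' --grip 0.2

```text
t: 8.38
ee_pos: [577.0, 180.4, 62.8]
orientation: [-3.123, -0.34, -0.001]
ft_force: [0.4, -0.0, -0.2]
width: 40.5
grasp_force: 29.9
```

Request:
servo_tool --deltas '[[[0,0,0],[0,0,0]],[[0,0,0],[0,0,0]],[[0,0,0],[0,0,0]],[[0,0,0],[0,0,0]],[[0,0,0],[0,0,0]]]' --grip 0.5

```text
t: 8.8
ee_pos: [576.9, 180.4, 62.7]
orientation: [-3.123, -0.34, -0.0]
ft_force: [0.2, -0.4, 0.2]
width: 40.7
grasp_force: 29.9
```

Clamped at 40.5 mm with 30 N. Lifting slowly.

Request:
servo_tool --deltas '[[[0,0,-3],[0,0,0]],[[0,0,-8],[0,0,0]],[[0,0,-15],[0,0,0]],[[0,0,-23],[0,0,0]],[[0,0,-31],[0,0,0]]]'

```text
t: 9.22
ee_pos: [576.8, 180.5, 94.6]
orientation: [-3.123, -0.34, -0.0]
ft_force: [-0.4, -0.2, -1.6]
width: 40.6
grasp_force: 29.9
```

Request:
servo_tool --deltas '[[[0,0,-10],[0,0,0]],[[0,0,-22],[0,0,0]],[[0,0,-34],[0,0,0]],[[0,0,-46],[0,0,0]],[[0,0,-58],[0,0,0]]]'

```text
t: 9.63
ee_pos: [576.9, 180.5, 153.3]
orientation: [-3.123, -0.34, -0.001]
ft_force: [0.2, 0.3, -2.0]
width: 40.5
grasp_force: 29.9
```

Request:
servo_tool --deltas '[[[0,0,-10],[0,0,0]],[[0,0,-20],[0,0,0]],[[0,0,-28],[0,0,0]],[[0,0,-32],[0,0,0]],[[0,0,-32],[0,0,0]]]'

```text
t: 10.05
ee_pos: [577.3, 180.6, 184.8]
orientation: [-3.123, -0.34, -0.002]
ft_force: [0.4, -0.0, -1.8]
width: 40.2
grasp_force: 29.9
```

```bash
python3 - <<'E'
from h import *
im=get_image("wrist"); s=get_image("scene"); go(567,-175,183,-90)
a=np.hstack([cv2.resize(im["frame"],(400,300)),cv2.resize(s["frame"][120:390,60:420],(400,300))]); cv2.imwrite("pics/c6.png",a)
E
```

```text
t 10.15 pos [576.6 180.3 183.4] shift [-85.8, 345.0, 0.5] turn [0.0, 0.0, 0.217] w 40.2 gf 29.9 ft [-0.  -0.4 -2.9]
```

View pics/c6.png

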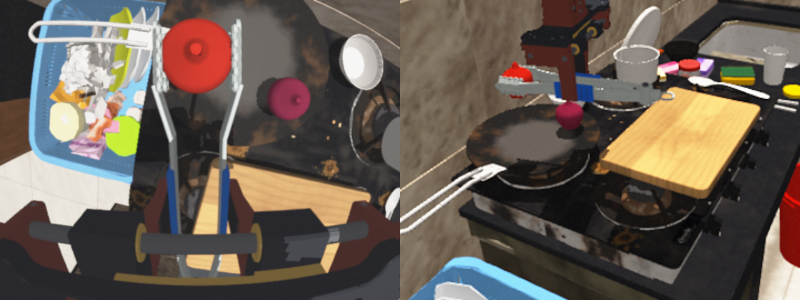

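The tomato is held in the heads (left half, (197,55)) and raised off the griddle, with the onion still standing at (290,97). Carrying it to the pan.

Request:
servo_tool --deltas '[[[-1,5,0],[0,0,0]],[[-3,14,0],[0,0,0]],[[-6,27,0],[0,0,0]],[[-10,43,0],[0,0,0]],[[-14,60,0],[0,0,0]]]'

```text
t: 10.57
ee_pos: [575.6, 117.2, 183.2]
orientation: [3.123, 0.34, -0.001]
ft_force: [0.0, -0.0, -1.8]
width: 40.5
grasp_force: 29.9
```

Request:
servo_tool --deltas '[[[-5,20,0],[0,0,0]],[[-10,41,0],[0,0,0]],[[-15,62,0],[0,0,0]],[[-20,83,0],[0,0,0]],[[-24,103,0],[0,0,0]]]'

```text
t: 10.98
ee_pos: [574.0, 10.7, 183.4]
orientation: [3.123, 0.339, -0.001]
ft_force: [0.2, 0.7, -2.1]
width: 40.7
grasp_force: 29.9
```

Request:
servo_tool --deltas '[[[-5,20,0],[0,0,0]],[[-10,41,0],[0,0,0]],[[-15,62,0],[0,0,0]],[[-20,83,0],[0,0,0]],[[-24,103,0],[0,0,0]]]'

```text
t: 11.4
ee_pos: [572.5, -95.1, 183.4]
orientation: [3.123, 0.339, -0.001]
ft_force: [0.7, 0.3, -1.2]
width: 40.4
grasp_force: 29.9
```

Request:
servo_tool --deltas '[[[-5,20,0],[0,0,0]],[[-10,40,0],[0,0,0]],[[-14,57,0],[0,0,0]],[[-17,70,0],[0,0,0]],[[-19,80,0],[0,0,0]]]'

```text
t: 11.82
ee_pos: [571.4, -177.0, 183.4]
orientation: [-3.123, -0.337, 0.001]
ft_force: [0.5, -0.8, -1.6]
width: 40.6
grasp_force: 29.9
```

```bash
python3 - <<'E'
from h import *
go(569.2,-196.6,165,-78)
for n in("top","scene"):
    im=get_image(n)
    for q in("tomato","pan","onion"):
        for r in finder.silhouettes(q,im)[:1]:
            p=cloud(im,r["mask"]); print(n,q,round(r["score"],2),np.round(np.percentile(p,[2,50,98],axis=0)).tolist())
im=get_image("wrist"); cv2.imwrite("pics/w7.png",im["frame"])
E
```

```text
t 11.82 pos [ 571.4 -177.   183.4] shift [-6.3, 18.7, 18.4] turn [-0.0, 0.001, 0.006] w 40.6 gf 29.9 ft [ 0.5 -0.8 -1.6]
top tomato 0.95 [[646.0, -175.0, 192.0], [666.0, -154.0, 210.0], [689.0, -136.0, 224.0]]
top pan 0.85 [[621.0, -211.0, -6.0], [662.0, -155.0, 37.0], [718.0, -127.0, 206.0]]
top onion 0.57 [[643.0, 63.0, 76.0], [665.0, 85.0, 90.0], [691.0, 109.0, 103.0]]
scene pan 0.9 [[616.0, -224.0, 39.0], [660.0, -155.0, 73.0], [713.0, -124.0, 95.0]]
scene onion 0.56 [[640.0, 78.0, 52.0], [657.0, 103.0, 83.0], [685.0, 115.0, 102.0]]
```

View pics/w7.png

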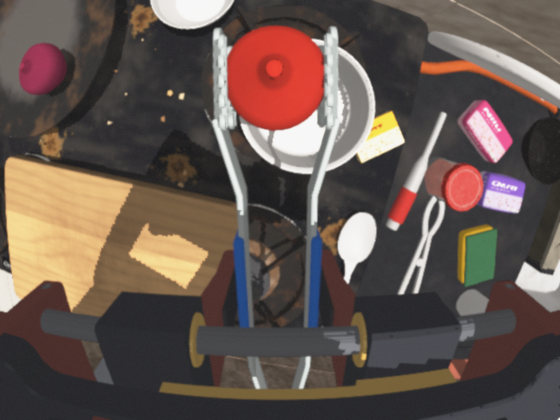

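The tomato (275,75) is held firmly, about 20 mm short of the pan's middle. One last correction, slightly lower, then settle.

Request:
servo_tool --deltas '[[[-2,6,4],[0,0,0]],[[-4,12,9],[0,0,0]],[[-5,17,13],[0,0,0]],[[-6,20,15],[0,0,0]],[[-6,20,15],[0,0,0]]]'

```text
t: 12.68
ee_pos: [570.0, -196.5, 167.7]
orientation: [-3.123, -0.338, 0.002]
ft_force: [-0.7, 0.9, -2.7]
width: 40.7
grasp_force: 29.9
```

Request:
servo_tool --deltas '[[[0,0,0],[0,0,0]],[[0,0,0],[0,0,0]],[[0,0,0],[0,0,0]],[[0,0,0],[0,0,0]],[[0,0,0],[0,0,0]]]'

```text
t: 13.1
ee_pos: [570.6, -195.6, 168.9]
orientation: [3.123, 0.34, 0.0]
ft_force: [-0.0, -0.1, -1.4]
width: 40.4
grasp_force: 29.9
```

```bash
python3 - <<'E'
from h import *
go(569,-196,168,-78)
im=get_image("top"); r=finder.silhouettes("tomato",im)[0]; p=cloud(im,r["mask"]); q=np.percentile(p,[2,50,98],axis=0); print(r["score"],q.round(),(q[0]+q[2])[:2]/2)
if np.hypot(*((q[0]+q[2])[:2]/2-[666,-176]))<8 and q[2,2]>190: print(close_job())
E
```

```text
t 13.1 pos [ 570.6 -195.6  168.9] shift [-1.7, 0.0, 0.9] turn [0.0, -0.0, 0.008] w 40.4 gf 29.9 ft [-0.  -0.1 -1.4]
0.75 [[ 646. -192.  187.]
 [ 665. -172.  197.]
 [ 686. -157.  210.]] [ 666.03491315 -174.16605857]
the job is handed in; nothing more can be done
None
```

Job handed in at about 13 s: the tomato is held in the squeezed tongs about 2 mm from the pan's middle and roughly 55 mm above its rim, with the onion still standing on the griddle.

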